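Seat a jaw coupling on its dowel on a hydraulic pump

TASK

The jaw coupling on the hydraulic pump's shaft is sitting high, because the notch in its rim is not over the brass dowel in the drive flange below. With a fingertip, push against its jaws to turn the coupling round on the shaft until the notch is over the dowel, then press it straight down until it sits fully home on the flange. Push gently, do not grip, force or lift the coupling, and leave the tools and parts lying about where they are.

Things in the scene. Friction and masses are not known exactly. Their poses are not given: they have to be found in the camera images.
- pump: hydraulic gear pump, shaft up, on a 136 x 120 x 8 mm plate fixed to the bench (place and yaw vary). Origin: shaft axis at bench level, z up the shaft. Body about 102 x 92 mm; on it a dark round drive flange, 128 mm across, that does not turn, its flat top 106 mm above the origin. The 29 mm shaft end stands up through the coupling to 134.5 mm.
- dowel_tip (a point): top of the domed brass dowel (10 mm thick) that stands 10 mm above the drive flange, 50 mm from the shaft axis along the pump's own -x, 116 mm above the pump's origin. A yellow paint dab on the flange's edge marks it; the coupling's rim covers its inner half from above.
- coupling: grey metal jaw-coupling half on the pump's shaft: a disc 100 mm across, 14 mm thick, with three jaws on top. Origin: on the axis at the disc's underside; +x through the notch; z up. It starts riding on the dowel tip, underside 116 mm above the pump's origin; turns both ways against a light drag (1 to 2 N at a jaw) and stays where left. A snug fit: it does not drop by itself.
- jaw (a point): middle of the flat top of one jaw, 36 mm from the axis, 36 mm above the disc's underside, 60 degrees from the coupling's +x. Three like jaws, centred at 60, 180 and 300 degrees, each 22 mm high on the disc, 24 to 48 mm from the axis, 52 degrees wide; gaps of 68 degrees between them. With notch over dowel, about 3 to 10 N down moves the coupling 10 mm to the flange; it stays there.
- notch (a point): mouth of the U notch in the coupling's rim, at the disc's underside, 50 mm from the axis, in the middle of one gap between jaws. 14 mm wide, 7 mm deep, right through the disc; yellow paint dab beside it on the disc's upper face. At first 0.6 rad to half a turn from the dowel, either way; when home it is round the dowel, 106 mm above the pump's origin.
- threadlock: loose red threadlock bottle, 33 mm round, 104 mm tall, upright, about 130 mm from the pump's axis; to be left alone. Origin: centre of its underside
- oil_filter: loose white spin-on oil filter, 67 mm round, 91 mm tall, upright, about 135 mm from the pump's axis; to be left alone. Origin: centre of its underside
- wrench_10: loose combination wrench, 140 mm long, 21 mm wide, 7 mm thick, lying about 120 mm from the pump's axis; to be left alone. Origin: centre of its underside
- tape_measure: loose yellow tape measure, 68 x 83 x 37 mm; to be left alone. Origin: centre of its underside
- pliers: loose red-handled pliers, 173 x 56 x 12 mm; to be left alone. Origin: centre of its underside

How it is judged (in metres and radians):
On the way, in this order (a step that is already met when the one before it is completed fails the run):
1. the notch has been turned over the dowel (within 6 mm) (horizontal distance between notch and dowel_tip below 0.006 m), for 0.02 s.
2. the coupling is pressed home on the flange (z of notch in the frame of pump below 0.1075 m and horizontal distance between notch and dowel_tip below 0.005 m), for 0.1 s.
At the end, for the whole second after the job is handed in: The notch stands round the dowel (within 5 mm, seen from above) and the coupling's underside lies within 1.5 mm of the flange, at rest (all of step 2 and angular speed of coupling below 0.1 rad/s and linear speed of coupling below 0.01 m/s); the robot touches nothing.
It fails at once if the coupling is lifted more than 4 mm above where it started (z of notch in the frame of pump above 0.12 m).
It fails at once if the coupling is squeezed or forced: the fingers press on it with over 50 N (contact force between the fingers and coupling above 50 N).
It fails at once if a loose tool or part on the bench is moved more than 30 mm (distance of any of threadlock, oil_filter, wrench_10, tape_measure, pliers from where it was at the start of the episode above 0.03 m).
It also fails if it takes over 64 s, if anything falls off the work surface, if the arm or the gripper's body presses on something with over 40 N, if the wrist force passes 120 N, or if a joint passes its speed limit or range.

ROBOT

A 6-joint arm with a two-finger parallel gripper is mounted at the origin on a cart in front of the work surface, level with it; the furniture and walls round the work are solid. World frame = base frame: x ahead of the robot, y to its left, z up, the work surface at z = 0. Lengths are in m, angles in degrees, forces in N, time in s.
With the tool pointing down it reaches from about 0.25 to 0.8 m from the base axis. Payload 3.9 kg.
Tool frame: the origin (TCP) lies between the finger pads; the fingertips stand r.finger_overhang ahead of it and the grasp point (between the pads) lies 8 mm behind it (r.finger_overhang is the distance from the TCP to the fingertips, in m); z points along the fingers, y is the line along which they close (so a half turn about z gives the same grasp; the last joint's range is limited). The gripper opens to 85 mm and grips with 20 to 120 N. Pads are 22 mm wide; open, the fingers measure 114 mm over their backs; the gripper's body (76 mm by 85 mm) begins 54 mm behind the grasp point. The pads swing forward as they close: fully open they stand 13 mm farther back than shut.
Start: joints at [63.083, 14.897, -7.913, 67.191, 0, 90], TCP at [0.238, 0.468, 0.242] pointing down, gripper open.
Joint ranges: [-159.42, 159.42], [-47.68, 98.78], [-73.54, 78.23], [-108.79, 121.32], [-90, 84.71], [-180, 180]. Speed limits (degrees/s): [147.25, 147.25, 180, 180, 180, 180].

INTERFACE

Orientations are given as a 3x3 rotation matrix whose columns are the frame's x, y, z axes.
In Python, from workcell import r, jaws, solve_ik, sensors, viewer gives the robot as it stands. Calls block until the motion is done:
- r.move_to(position, orientation): joint-space move of the TCP to a pose.
- r.movel(position, max_speed=0.15, orientation=None, threshold=None): straight line of the TCP; orientation=None keeps the orientation; max_speed is the mean speed in m/s. With threshold (N) it stops when the force on the tool has changed by that much, and returns True; else False.
- r.movej(angles): joint-space move.
- jaws.grip(opening): finger opening in m; the grip force is fixed at half the most; returns when the fingers have stopped.
- r.sleep(seconds).
- solve_ik(position, orientation): joint angles nearest the present ones, or None.
- sensors.observe(): the state.
- viewer.grab_frame(name): name is "side" or "top" or "wrist"; returns a dict with "img" (480x640x3 uint8, blue, green, red), "z_map" (480x640 float32, m along the optical axis (not along the pixel's ray), 0 where there is no reading), "fx", "fy", "cx", "cy" (pixels), "R" (3x3) and "t" (3): a world point X has camera coordinates R X + t. Camera axes: x right, y down, z forward; pixel columns grow to the right and rows downward; lengths in m; the calibration is good to about 2 mm. A picture is of the moment at which its call begins.
A pose or a line that the arm cannot do raises r.MotionError and nothing moves.
- r.sign_off(): hands the job in; it is judged then, once.
The state is a dict: "time_s": time; "joint_pos": joint angles; "joint_velocities": joint speeds; "tau": joint torques, N m; "ee_pos": TCP position; "orientation": TCP orientation; "ft_force": force on the tool from outside, world axes, zero at the start; "ft_torque": the same for the moment, N m; "opening": finger opening in m; "finger_force": force on a finger pad.
Only numpy, scipy, OpenCV 4.12 (cv2) and the standard library are available. Lean on these libraries where they do the work, as an engineer would, in place of code of your own. Each camera call takes 0.05 s, during which the arm holds its last target. There are 200 camera calls.

## Working session

There is one attempt and no reset: what is moved stays moved. The work goes in short steps, each a Python script; the robot and the scene stay as the last script left them, time stands still between calls to the robot, and variables do not carry over. Pictures are saved under pics/ and viewed, at most 10 in all, crops included, and the job is handed in when it is done.

```bash
mkdir -p pics; ls; python3 - <<'E'
from workcell import r,viewer,sensors
import cv2,numpy as np
for n in ["top","side"]:
    f=viewer.grab_frame(n); cv2.imwrite(f"pics/{n}0.png",f["img"]); np.savez(f"{n}0.npz",**f)
    print(n,f["fx"],f["cx"],f["cy"],np.round(f["R"],3).tolist(),np.round(f["t"],3))
print(r.finger_overhang,sensors.observe()["time_s"])
E
```

```text
pics
top 533.4936142197904 317.02091912095733 246.54558036359376 [[-0.027, -0.999, 0.02], [-0.995, 0.025, -0.1], [0.1, -0.022, -0.995]] [-0.117  0.492  1.191]
side 535.6132431956152 319.15868433866916 233.83424936669775 [[0.925, -0.38, 0.0], [-0.241, -0.587, -0.773], [0.294, 0.714, -0.635]] [-0.498  0.142  1.07 ]
0.011 0.1
```

View pics/top0.png

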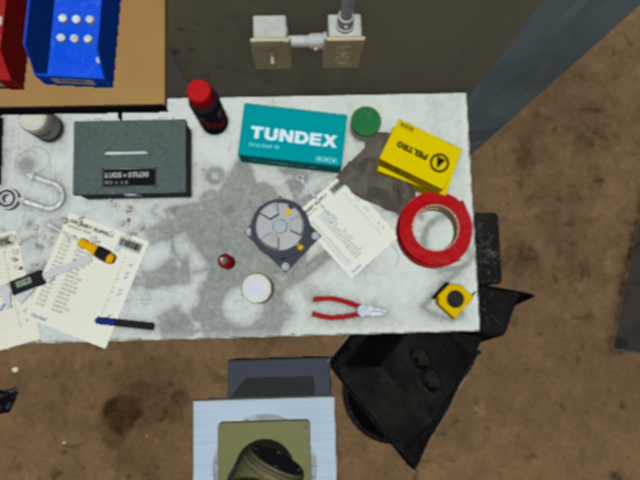

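View pics/side0.png

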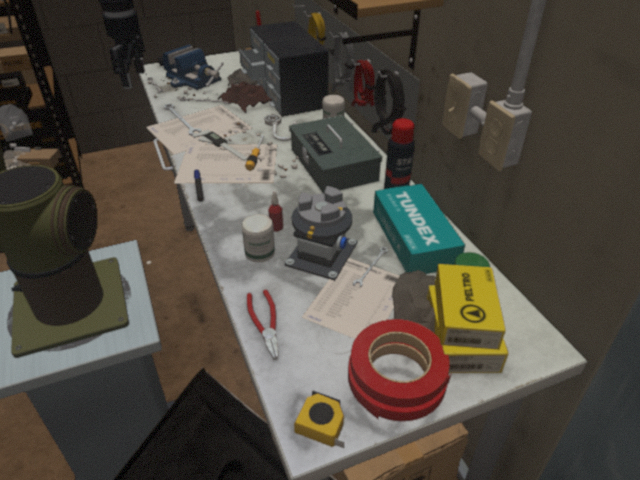

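The top view shows the coupling at about (280,228), the notch's yellow dab near (289,212), and the dowel's dab on the flange edge near (300,247). The threadlock is at (226,261) and the filter at (257,288).

```bash
cat > h.py <<'E'
import numpy as np,cv2
def cast(f,u,v,z):
    R=np.array(f["R"]);t=np.array(f["t"]);uv=np.atleast_2d(np.c_[u,v]).astype(float)
    d=np.c_[(uv[:,0]-f["cx"])/f["fx"],(uv[:,1]-f["cy"])/f["fy"],np.ones(len(uv))]@R
    o=-R.T@t; return o+d*((z-o[2])/d[:,2])[:,None]
def cloud(f):
    z=np.array(f["z_map"]);v,u=np.mgrid[:480,:640]
    c=np.stack([(u-f["cx"])/f["fx"]*z,(v-f["cy"])/f["fy"]*z,z],-1)-np.array(f["t"])
    P=c@np.array(f["R"]); P[z==0]=np.nan; return P
def yellow(f,lo=(18,130,110),hi=(34,255,255)):
    m=cv2.inRange(cv2.cvtColor(f["img"],cv2.COLOR_BGR2HSV),lo,hi)
    n,l,s,c=cv2.connectedComponentsWithStats(m); return [(s[i,4],*c[i]) for i in range(1,n) if s[i,4]>5]
def rimfit(P,zlo,zhi,c,rmax):
    q=P.reshape(-1,3);q=q[np.isfinite(q).all(1)]
    q=q[(q[:,2]>zlo)&(q[:,2]<zhi)&(np.hypot(*(q[:,:2]-c).T)<rmax)]
    (x,y),rad=cv2.minEnclosingCircle(q[:,:2].astype(np.float32)); return x,y,rad,len(q),np.median(q[:,2])
E
python3 - <<'E'
from h import *
f=dict(np.load("top0.npz"));P=cloud(f)
c=cast(f,280,228,.13)[0,:2];print(c)
for zl,zh in [(.098,.114),(.122,.137),(.145,.16)]: print(rimfit(P,zl,zh,c,.09))
for a,u,v in yellow(f):
    if 240<u<330 and 190<v<270: print(a,u,v,cast(f,u,v,.13),cast(f,u,v,.106),P[int(v),int(u)])
cv2.imwrite("pics/c0.png",cv2.resize(f["img"][185:280,230:335],None,fx=6,fy=6,interpolation=2))
E
```

```text
[ 0.51897413 -0.05114147]
(0.5230091214179993, -0.051342904567718506, 0.06431702524423599, 990, np.float64(0.10742154023848198))
(0.5228158831596375, -0.05153301730751991, 0.0501919724047184, 1115, np.float64(0.13178515312621647))
(0.5229726433753967, -0.05126287788152695, 0.04863080009818077, 605, np.float64(0.15313750608649834))
21 287.5238095238095 211.61904761904762 [[ 0.5532166 -0.0675754  0.13     ]] [[ 0.55725432 -0.06681944  0.106     ]] [ 0.55428591 -0.06655821  0.13158765]
35 299.57142857142856 246.34285714285716 [[ 0.47946016 -0.09108481  0.13      ]] [[ 0.48189761 -0.09083893  0.106     ]] [ 0.48221082 -0.08969068  0.11040367]
```

View pics/c0.png

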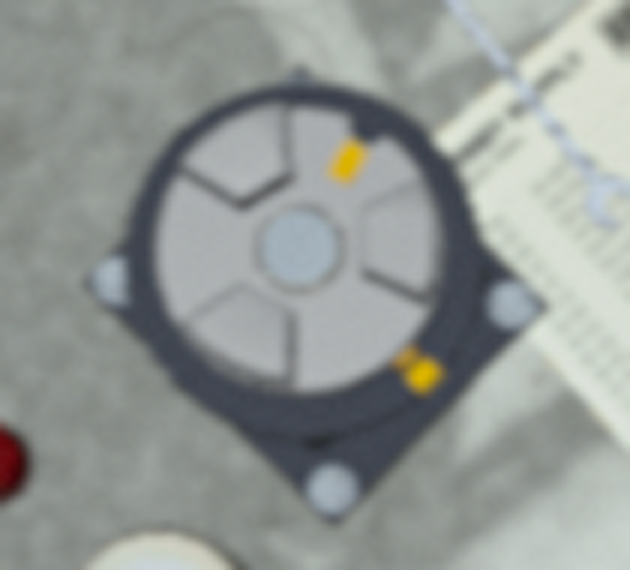

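Axis at (0.5229, -0.0514), notch near -28° and dowel near -136°, so the coupling has to turn about 108° clockwise. I'll shut the gripper, check reachability for the pushing sweeps, and take a closer look from above.

```bash
cat >> h.py <<'E'
C=np.array([.5229,-.0514])
def er(a): return np.array([np.cos(np.radians(a)),np.sin(np.radians(a)),0])
def ori(a,s=1):
    y=s*er(a);z=np.array([0,0,-1.]);return np.c_[np.cross(y,z),y,z]
def fpos(b,gap,tip,oh,rad=.037,C=C):
    p=rad*er(b)+(.011+gap)*er(b+90);p[:2]+=C;p[2]=tip+oh;return p
E
python3 - <<'E'
from h import *
from workcell import r,jaws,solve_ik,sensors,viewer
jaws.grip(0.0); oh=r.finger_overhang; print("oh",oh,sensors.observe()["opening"])
for b0 in(-62,58,178):
  for s in(1,-1):
    q=[solve_ik(fpos(b,.0,.137,oh),ori(b,s)) for b in np.linspace(b0,b0-115,6)]
    print(b0,s,[None if x is None else np.round(np.asarray(x)[[0,4,5]]).tolist() for x in q])
r.move_to(np.r_[C-[.06,0],.33],ori(-90 ,1) if solve_ik(np.r_[C-[.06,0],.33],ori(-90,1)) is not None else ori(90))
f=viewer.grab_frame("wrist");np.savez("w0.npz",**f);cv2.imwrite("pics/w0.png",f["img"]);o=sensors.observe();print(o["time_s"],o["joint_pos"])
E
```

```text
oh 0.011 6.579375883527333e-05
-62 1 [[-8.0, 0.0, 144.0], [-9.0, 0.0, 166.0], [-10.0, 0.0, -172.0], [-10.0, 0.0, -149.0], [-9.0, 0.0, -125.0], [-8.0, 0.0, -101.0]]
-62 -1 [[-8.0, 0.0, -36.0], [-9.0, 0.0, -14.0], [-10.0, 0.0, 8.0], [-10.0, 0.0, 31.0], [-9.0, 0.0, 55.0], [-8.0, 0.0, 79.0]]
58 1 [[-2.0, 0.0, 30.0], [-2.0, 0.0, 53.0], [-3.0, 0.0, 75.0], [-5.0, 0.0, 96.0], [-6.0, 0.0, 118.0], [-8.0, 0.0, 139.0]]
58 -1 [[-2.0, 0.0, -150.0], [-2.0, 0.0, -127.0], [-3.0, 0.0, -105.0], [-5.0, 0.0, -84.0], [-6.0, 0.0, -62.0], [-8.0, 0.0, -41.0]]
178 1 [[-7.0, 0.0, -95.0], [-5.0, 0.0, -70.0], [-4.0, 0.0, -46.0], [-2.0, 0.0, -21.0], [-2.0, 0.0, 2.0], [-1.0, 0.0, 26.0]]
178 -1 [[-7.0, 0.0, 85.0], [-5.0, 0.0, 110.0], [-4.0, 0.0, 134.0], [-2.0, 0.0, 159.0], [-2.0, 0.0, -178.0], [-1.0, 0.0, -154.0]]
2.975 [-6.25806319e+00  7.67872657e+00 -4.20910531e+00  7.81281583e+01
  1.21190015e-02  1.73654916e+02]
```

View pics/w0.png

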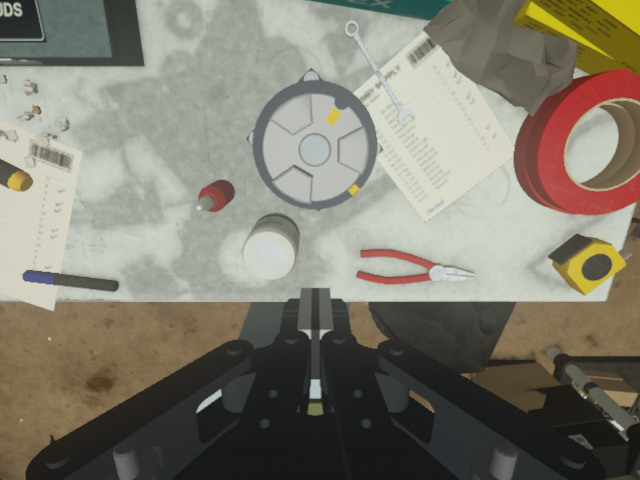

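In the wrist view the notch mouth is at about (343,101), its dab at (334,116), the flange dab at (355,190) and the shaft centre at (315,150). I'll take the angles from this view, then come down ahead of the jaw and make the first part of the turn.

```bash
cat >> h.py <<'E'
def angles(f,ztop=.13,box=(240,60,390,220)):
    P=cloud(f)
    x,y,rad,n,zm=rimfit(P,ztop-.005,ztop+.006,C,.06);x2,y2,r2,_,_=rimfit(P,.1,.112,C,.08)
    out=[]
    for a,u,v in yellow(f):
        if box[0]<u<box[2] and box[1]<v<box[3]:
            for z,c in((ztop,(x,y)),(.106,(x2,y2))):
                d=cast(f,u,v,z)[0,:2]-np.array(c);out.append((int(a),round(u),round(v),z,round(np.hypot(*d),4),round(float(np.degrees(np.arctan2(d[1],d[0]))),1)))
    return (x,y,rad,zm),(x2,y2,r2),out
E
python3 - <<'E'
from h import *
from workcell import r,solve_ik,sensors
f=dict(np.load("w0.npz"));a=angles(f);print(a)
d=cast(f,343,101,.13)[0,:2]-np.array(a[0][:2]);print("notch",np.hypot(*d),np.degrees(np.arctan2(d[1],d[0])))
b=-62.;oh=.011
r.move_to(fpos(b,.007,.19,oh),ori(b,-1))
print(r.movel(fpos(b,.007,.138,oh),.06,threshold=5))
F0=sensors.observe()["ft_force"];print(F0,sensors.observe()["ee_pos"])
print(r.movel(fpos(b,-.002,.138,oh),.03,threshold=3))
o=sensors.observe();print(o["time_s"],o["ee_pos"],o["ft_force"]-F0)
E
```

```text
((0.5234513282775879, -0.0499616414308548, 0.0502144955098629, np.float64(0.1289494959463575)), (0.523711085319519, -0.049972403794527054, 0.06412261724472046), [(129, 333, 116, 0.13, np.float64(0.0353), -29.9), (129, 333, 116, 0.106, np.float64(0.0363), -31.2), (62, 353, 189, 0.13, np.float64(0.0537), -133.9), (62, 353, 189, 0.106, np.float64(0.0588), -135.2)])
notch 0.05090318418778991 -31.17235874049032
False
[1.05926057 1.51513002 0.42212959] [ 0.55654311 -0.07567578  0.14937799]
False
7.5 [ 0.54807234 -0.08004252  0.14924128] [-0.62514172 -1.72656705 -0.33559509]
```

```bash
sed -i 's/^C=.*/C=np.array([.5232,-.0506])/' h.py; python3 - <<'E'
from h import *
from workcell import r,sensors,viewer
oh=.011
for b in np.arange(-68,-159,-9.):
    hit=r.movel(fpos(b,0,.138,oh),.06,orientation=ori(b,-1),threshold=15)
    o=sensors.observe();print(b,hit,round(o["time_s"],1),np.round(o["ft_force"],1))
    if hit: break
f=viewer.grab_frame("top");np.savez("t1.npz",**f)
f2=viewer.grab_frame("wrist")
cv2.imwrite("pics/t1.png",np.hstack([cv2.resize(f["img"][185:280,230:335],(400,400),interpolation=2),cv2.resize(f2["img"],(400,400))]))
E
```

```text
-68.0 False 7.8 [-0.1 -0.1  0. ]
-77.0 False 8.1 [ 0.  -0.8  0.4]
-86.0 False 8.4 [ 0.1 -0.6  0.1]
-95.0 False 8.7 [ 0.7 -0.8  0.3]
-104.0 False 9.0 [ 0.7  0.5 -0.4]
-113.0 False 9.3 [0.6 0.1 0.3]
-122.0 False 9.6 [0.5 0.6 0.8]
-131.0 False 9.9 [-0.5 -0.2 -0.2]
-140.0 False 10.2 [-0.6 -0.4  0.4]
-149.0 False 10.5 [-0.7 -0.4  0.4]
-158.0 False 10.8 [-0.1  0.1 -0.7]
```

View pics/t1.png

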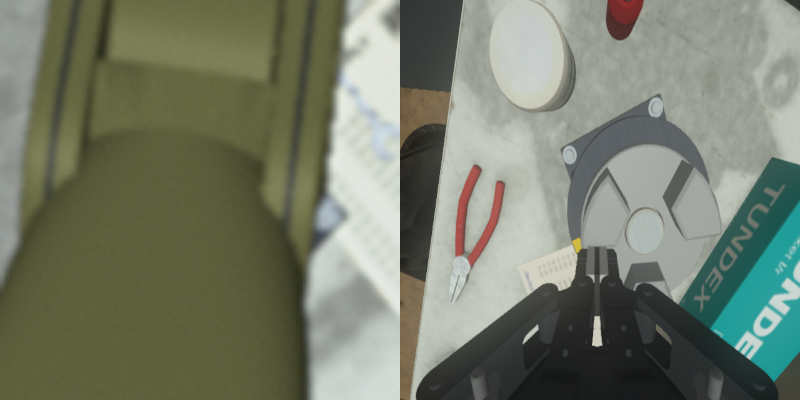

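The wrist view shows the coupling has turned, but the fingers hide the notch beside the flange dab. I'll back off the jaw, rise, and measure from above.

```bash
python3 - <<'E'
from h import *
from workcell import r,sensors,viewer,solve_ik
b=-158.;oh=.011
r.movel(fpos(b,.006,.138,oh),.08); r.movel(fpos(b,.006,.2,oh),.15)
r.move_to(np.r_[.463,-.0514,.33],ori(90,-1) )
f=viewer.grab_frame("wrist");np.savez("w1.npz",**f)
print(sensors.observe()["time_s"],angles(f))
u,v=[315,150]
cv2.imwrite("pics/w1.png",cv2.resize(f["img"][70:230,230:400],None,fx=3.5,fy=3.5,interpolation=2))
E
```

```text
13.55 ((0.5236961245536804, -0.05000986158847809, 0.050149716436862946, np.float64(0.128918591811094)), (0.5237241983413696, -0.04973195120692253, 0.06418208032846451), [(108, 343, 169, 0.13, np.float64(0.0342), -122.8), (108, 343, 169, 0.106, np.float64(0.0377), -124.5), (63, 353, 189, 0.13, np.float64(0.0537), -134.1), (63, 353, 189, 0.106, np.float64(0.0588), -135.0)])
```

View pics/w1.png

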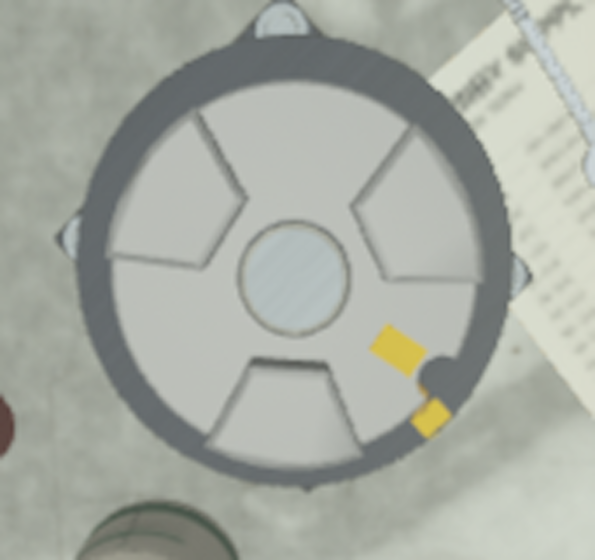

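The notch is now at about crop (440,375), still some 11° short of the flange dab. The jaw edges either side of it give its angle more exactly, so I'll bisect those.

```bash
python3 - <<'E'
from h import *
f=dict(np.load("w1.npz"));c=np.array([.5237,-.0499])
ang=lambda u,v,z:(lambda d:(round(np.hypot(*d),4),round(np.degrees(np.arctan2(d[1],d[0])),1)))(cast(f,230+u/3.5,70+v/3.5,z)[0,:2]-c)
print("corners",[ang(u,v,.152) for u,v in[(360,455),(482,282),(328,365),(387,278),(207,445),(252,360),(110,255),(203,267),(197,115),(246,198),(413,126),(352,206)]])
print("notch",ang(440,373,.13),ang(421,376,.13))
E
```

```text
corners [(np.float64(0.0475), np.float64(-157.5)), (np.float64(0.0484), np.float64(-89.3)), (np.float64(0.0224), np.float64(-154.8)), (np.float64(0.0243), np.float64(-86.3)), (np.float64(0.0469), np.float64(151.5)), (np.float64(0.0215), np.float64(151.8)), (np.float64(0.0461), np.float64(81.0)), (np.float64(0.0227), np.float64(79.1)), (np.float64(0.046), np.float64(29.7)), (np.float64(0.0236), np.float64(28.2)), (np.float64(0.0478), np.float64(-38.5)), (np.float64(0.0242), np.float64(-38.7))]
notch (np.float64(0.0484), np.float64(-121.6)) (np.float64(0.0445), np.float64(-126.0))
```

```bash
python3 - <<'E'
from h import *
from workcell import r,sensors,viewer
oh=.011;b=-158.
r.move_to(fpos(b,.006,.2,oh),ori(b,-1)); print(r.movel(fpos(b,.006,.138,oh),.1,threshold=5))
for b in(-158,-164,-169.4): print(r.movel(fpos(b,0,.138,oh),.04,orientation=ori(b,-1),threshold=15))
r.sleep(.2); print(sensors.observe()["ee_pos"]-fpos(b,0,.138,oh))
r.movel(fpos(b,.006,.138,oh),.08); r.movel(fpos(b,.006,.2,oh),.15)
r.move_to(np.r_[.463,-.0514,.33],ori(90,-1))
f=viewer.grab_frame("wrist");np.savez("w2.npz",**f)
print(sensors.observe()["time_s"],angles(f))
cv2.imwrite("pics/w2.png",cv2.resize(f["img"][70:230,230:400],None,fx=3.5,fy=3.5,interpolation=2))
E
```

```text
False
False
False
False
[ 4.55576293e-05  3.58886596e-06 -4.01354439e-05]
19.5083 ((0.5236178040504456, -0.05005785450339317, 0.05026980862021446, np.float64(0.12891665569116234)), (0.5236142873764038, -0.04988689348101616, 0.06424092501401901), [(109, 339, 175, 0.13, np.float64(0.0344), -134.2), (109, 339, 175, 0.106, np.float64(0.038), -135.7), (64, 353, 189, 0.13, np.float64(0.0537), -134.0), (64, 353, 189, 0.106, np.float64(0.0587), -135.0)])
```

View pics/w2.png

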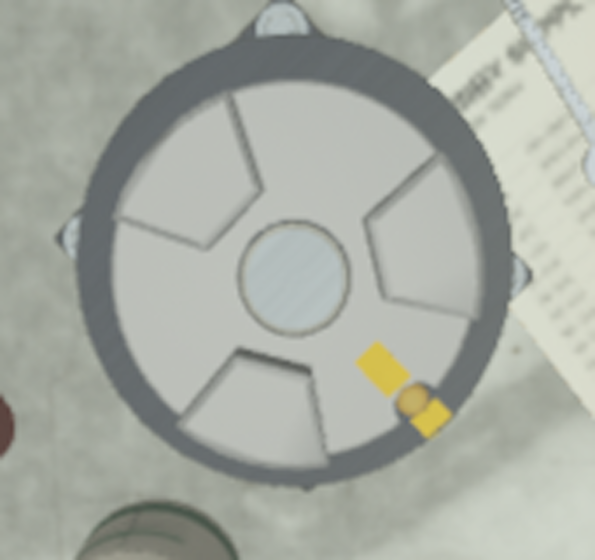

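The brass dowel now shows inside the notch at crop (413,400), in line with both dabs. Next I'll press down evenly on the two jaws beside the notch.

```bash
python3 - <<'E'
from h import *
from workcell import r,jaws,sensors,viewer
a=-135.4;p=.018*er(a);p[:2]+=C
O=ori(a+90,1 if True else -1)
from workcell import solve_ik
q=sensors.observe()["joint_pos"]
O=min((ori(a+90,s) for s in(1,-1)),key=lambda M:abs(solve_ik(np.r_[p[:2],.2],M)[5]-q[5]))
r.move_to(np.r_[p[:2],.2],O); jaws.grip(.048)
F0=sensors.observe()["ft_force"]
z=.172; contact=None
hit=r.movel(np.r_[p[:2],z],.1,threshold=4);print(hit)
while z>.135:
    z-=.0015; r.movel(np.r_[p[:2],z],.03,threshold=20)
    r.sleep(.05);o=sensors.observe();F=o["ft_force"]-F0
    print(round(z,4),np.round(o["ee_pos"][2],4),np.round(F,1),round(o["time_s"],1))
    if F[2]>16: break
E
```

```text
False
0.1705 0.171 [-0.2  0.1 -0.6] 21.5
0.169 0.169 [-0.1 -0.9 -0.2] 21.8
0.1675 0.1674 [ 0.2 -0.1  0.1] 22.1
0.166 0.1659 [-0.8  0.1 -0. ] 22.4
0.1645 0.1645 [-0.6 -0.4  0.7] 22.7
0.163 0.163 [-0.8  0.2  0.1] 23.0
0.1615 0.1614 [-0.7  0.2  0.9] 23.3
0.16 0.1601 [ 0.1 -0.7  1. ] 23.6
0.1585 0.1589 [-1.3 -0.4  5.3] 23.9
0.157 0.1573 [-1.6  0.1  4.2] 24.2
0.1555 0.1556 [-0.3  0.   4.9] 24.5
0.154 0.154 [0.  0.1 3.8] 24.8
0.1525 0.1525 [-0.1  0.3  4.2] 25.1
0.151 0.151 [-0.3  0.9  5.3] 25.4
0.1495 0.1503 [-1.4 -0.7  8.7] 25.7
0.148 0.1502 [-3.3 -0.6 18.8] 26.0
```

Contact began at 0.160 and motion stopped hard at 0.150, which is the full 10 mm. I'll retreat and verify.

```bash
python3 - <<'E'
from h import *
from workcell import r,sensors,viewer
p=sensors.observe()["ee_pos"]
r.movel([p[0],p[1],.25],.1); r.move_to(np.r_[.463,-.0514,.33],ori(90,-1))
f=viewer.grab_frame("wrist");P=cloud(f)
for zl,zh in[(.114,.126),(.126,.134),(.136,.147),(.148,.158)]:
    try: print(zl,rimfit(P,zl,zh,C,.06))
    except Exception as e: print(zl,"none")
print(angles(f,.12)[2],sensors.observe()["time_s"],sensors.observe()["ft_force"])
E
```

```text
0.114 (0.5227384567260742, -0.051031336188316345, 0.05125724896788597, 4591, np.float64(0.1187522022847397))
0.126 (0.5254945158958435, -0.04961807653307915, 0.04675218090415001, 730, np.float64(0.13291055444118494))
0.136 (0.5236684679985046, -0.04981348291039467, 0.04852650314569473, 3050, np.float64(0.1405326196859697))
0.148 (0.0, 0.0, 0.0, 0, np.float64(nan))
[(111, 338, 174, 0.12, np.float64(0.0337), -133.7), (111, 338, 174, 0.106, np.float64(0.0362), -134.6), (61, 353, 189, 0.12, np.float64(0.0552), -134.7), (61, 353, 189, 0.106, np.float64(0.0585), -135.2)] 28.0417 [-0.15227113  0.32681629  0.36927384]
  return _methods._mean(a, axis=axis, dtype=dtype,
  ret = ret.dtype.type(ret / rcount)
```

Disc top went from 128.9 to 118.8 mm, so it dropped 10.1 mm and is home. The arm is clear.

```bash
python3 -c "
from workcell import r
print(r.sign_off())"
```

```text
the job is handed in; nothing more can be done
None
```

The coupling was turned about 106° until its notch was over the dowel, then pressed down 10 mm onto the flange. The job was handed in at about 28 s with the arm clear; no verdict came back.

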